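Refit the blade unit and screw collar of a blender jug

ROBOT

A 7-joint arm with a two-finger parallel gripper is mounted at the origin on the work surface. World frame = base frame: x ahead of the robot, y to its left, z up, the work surface at z = 0. Lengths are in m, angles in rad, forces in N, time in s.
With the tool pointing down it reaches from about 0.425 to 0.95 m from the base axis. Payload 4.7 kg.
Tool frame: the origin (TCP) lies at the very end of the fingers, on their centre line; the grasp point (between the pads) lies 19 mm behind it; z points along the fingers, y is the direction in which the jaws open and shut (so a half turn about z gives the same grasp; the last joint's range is limited). The gripper opens to 85 mm and grips with 20 to 120 N. Pads are 22 mm wide; open, the fingers measure 114 mm over their backs; the gripper's body (76 mm by 85 mm) begins 54 mm behind the grasp point. The pads swing forward as they close: fully open they stand 13 mm farther back than shut.
Start: joints at [-1.218, 0.469, -0.049, 1.532, 0.024, 1.141, -0.082], TCP at [0.251, 0.626, 0.231] pointing down, gripper open.
Joint ranges: [-2.59, 2.59], [-0.33, 1.99], [-1.39, 1.29], [0.1, 2.45], [-1.04, 4.18], [0.21, 1.99], [-2.66, 2.66]. Speed limits (rad/s): [2.57, 2.57, 3.14, 3.14, 3.14, 3.14, 3.14].

INTERFACE

Orientations are given as a 3x3 rotation matrix whose columns are the frame's x, y, z axes.
In Python, from cell import r, camera gives the robot as it stands.
- The arm moves only by the shell command python3 -m handwheel 'ROWS' [OPENING] [FORCE]. ROWS is JSON, a list of rows, each an object of numbers: "x", "y", "z": the shift along the tool's x, y, z in m; "roll": the turn about the tool's z in rad. In form: [{"x": .., "y": .., "z": .., "roll": ..}, ...]. A call has 1 to 5 rows; each row is the pose to reach, as a shift and turn from the pose commanded when the call began, along the tool's axes at that moment; what a row does not reach only later rows make up. A row lasts 1/8 s, in which the tool goes at most 62.5 mm and 10.7 degrees, less where a joint would pass 70% of its speed; a pose out of reach is approached as far as the arm can. A call with a gripper value outside its range is refused whole. OPENING is the opening, from -1 (shut) to 1 (fully open), set as the call begins (- or left out, the last holds). The fingers move at their own pace and stop on an object; FORCE is the grip in N (left out, the last holds). Time passes only in rows, so rows that repeat a pose let the fingers close. It gives the time, the measured TCP pose, the force and the opening at its end, in the units of the state.
- r.sense(): the state, without advancing time (a new reading comes with each control period).
- camera(name): name is "scene" or "top"; returns a dict with "image" (384x512x3 uint8, red, green, blue), "z_map" (384x512 float32, m along the optical axis (not along the pixel's ray), 0 where there is no reading), "vertical_fov" (degrees; the focal length in pixels is half the picture's height over the tangent of half this angle, whatever the lens; pixels are square), "cx", "cy" (the principal point, pixels), "T" (4x4, takes a point from camera to world coordinates). Camera axes: x right, y up, looking along -z (the intrinsics and any distortion apply to the point x, -y, -z); pixel columns grow to the right and rows downward; lengths in m; the calibration is good to about 2 mm. A picture is of the moment at which its call begins.
- r.sign_off(): hands the job in, once; it reports no verdict.
The state is a dict: "time_s": time; "joint_positions": joint angles; "qvel": joint speeds; "effort": joint torques, N m; "eef_pos": TCP position; "orientation": TCP orientation; "ft_force": force on the tool from outside, world axes, zero at the start; "wrist_torque": the same for the moment, N m; "opening": finger opening in m.
Only numpy, scipy, OpenCV 4.12 (cv2) and the standard library are available. Lean on these libraries where they do the work, as an engineer would, in place of code of your own. Each camera call takes 0.05 s, during which the arm holds its last target. There are 200 camera calls.

TASK

The blender jug is held upside down in its wooden jig. Set the blade unit, blades down, squarely into the jug's mouth so that its disk lies fully home on the ledge inside; then put the screw collar over it, lugs into the entry notches, and turn it clockwise until it stops, fully home. Let go of everything and leave the other things on the table where they are.

Things in the scene. Friction and masses are not known exactly. Their poses are not given: they have to be found in the camera images.
- mouth (a point): Centre of the rim of the jug's upturned mouth, 158 mm above the table. z up, x towards the jug's handle. Inside: a recess for the disk, 44.6 mm wide (48 at the rim), 5 mm deep to its ledge; below that a throat 35 mm wide, 18 mm deep, for the blades. Outside: neck 50 mm wide (49 at the bevelled rim) with a coarse two-start thread, 58 mm wide, over the 23 mm below the rim.
- jug: Clear blender jug with grey neck, upside down, clamped rigidly in a wooden jig; never moves, place and yaw vary. Origin: under its axis on the table; x to the loop handle (reaches 90 mm from the axis, 122 mm high). Jug 94 mm wide below, 68 at its shoulder 135 mm up; jaws 63 mm high at its +y and -y sides; board 170 x 190 x 18 mm.
- entry_notch (a point): One of the thread's two entry notches, on the neck's outside 29 mm from the axis, 5 mm below the rim; the other is opposite. Each is a gap 50 degrees wide, centred 75 degrees (1.31 rad) counter-clockwise from above from the jug's +y or -y axis; a small bar on the grey shoulder points at it. Axes as mouth.
- blade_unit_mid (a point): Middle of the loose blade unit, 30 mm tall, standing on its blades (z up), this point 15 mm up. From below: steel blade cross 28 mm across; from 8 to 14 mm up a black disk 42 mm wide (lower edge bevelled), 6 thick; on it a round drive boss 16 mm wide, 16 tall: grasp there. About 60 g. Home: disk on the ledge 5 mm below the rim, this point 2 mm above mouth.
- collar_mid (a point): Middle of the loose black screw collar, 33 mm tall, upright, this point 16.5 mm up. Ring 66 mm wide: skirt 21 mm tall, 61 inside; top flange with a 32 mm hole. Two ears (20 wide, 4 thick, 12 tall) stand on its +y and -y sides, outer faces 66 mm apart: grasp across them. About 60 g. Home at the stop: x axis along the jug's x (either way), this point 0.2 mm above mouth.
- collar_lug (a point): One of the collar's two inside lugs (10 mm wide, 4 high, 53 mm between them), at the skirt's foot under the +y ear; the other is under the -y ear, a half turn changes nothing. Lugs must enter the notches within 12 degrees; the collar then rests 4 mm above home. Turned 75 degrees (1.31 rad) clockwise from above it sinks 4 mm to a hard stop. Turns easily, 1.5 mm side play.
- mug: Bystander: white mug, 82 mm wide, 92 mm tall; origin at the centre of its underside.
- screwdriver: Bystander: screwdriver lying on the table beyond the loose parts; origin at the centre of its underside, x along the blade.
- pliers: Bystander: water-pump pliers lying on the table, 175 mm long, 16 mm high; origin on the table near the middle, x towards the jaws.
- jar_lid: Bystander: plain flat steel jar lid, 68 mm wide, 11 mm high, no boss and no hole; origin at the centre of its underside.
- tape_measure: Bystander: grey tape measure 62 x 34 mm, 58 mm tall; origin at the centre of its underside.
There are look-alikes about, which are no part of the job. Leave any blue or red look-alike of the part that bears collar_mid alone. Leave any white look-alike of the part that bears blade_unit_mid alone.

How it is judged:
On the way, in this order (a step that is already met when the one before it is completed fails the run):
1. the blade unit is fully home in the jug's mouth, the collar still away from it (horizontal distance between blade_unit_mid and mouth below 0.003 m and z of blade_unit_mid in the frame of mouth below 0.0038 m and angle between blade_unit_mid's own z axis and vertical below 0.07 rad and distance between collar_mid and mouth above 0.05 m), for 0.2 s.
2. the collar is over it and turned home (horizontal distance between blade_unit_mid and mouth below 0.003 m and z of blade_unit_mid in the frame of mouth below 0.0038 m and angle between each of blade_unit_mid, collar_mid's own z axis and vertical below 0.07 rad and horizontal distance between collar_mid and mouth below 0.004 m and z of collar_mid in the frame of mouth below 0.002 m and angle between the x axis of collar_mid and the x axis of mouth, either way round below 0.15 rad), for 0.2 s.
At the end, for the whole second after the job is handed in: Blade unit home in the mouth (within 3 mm of its axis, middle < 3.8 mm above the rim, tilt < 0.07 rad); collar over it, screwed home (within 4 mm of the axis, middle < 2 mm above the rim, x axis within 0.15 rad of the jug's x axis either way round, tilt < 0.07 rad) (all of step 2); the robot touches nothing.
It fails at once if the mug is pushed more than 30 mm from its place (distance of mug from where it was at the start of the episode above 0.03 m).
It fails at once if the screwdriver is pushed more than 30 mm from its place (distance of screwdriver from where it was at the start of the episode above 0.03 m).
It fails at once if the pliers is pushed more than 30 mm from its place (distance of pliers from where it was at the start of the episode above 0.03 m).
It fails at once if the jar lid is pushed more than 30 mm from its place (distance of jar_lid from where it was at the start of the episode above 0.03 m).
It fails at once if the tape measure is pushed more than 30 mm from its place (distance of tape_measure from where it was at the start of the episode above 0.03 m).
It also fails if it takes over 69 s, if anything falls off the work surface, if the arm or the gripper's body presses on something with over 40 N, if the wrist force passes 120 N, or if a joint passes its speed limit or range.

## Working session

There is one attempt and no reset: what is moved stays moved. The work goes in short steps, Python scripts to look and compute and a shell command to move; the robot and the scene stay as the last step left them, time stands still between calls to the robot, and variables do not carry over. Pictures are saved under pics/ and viewed, about 8 in all and at most 12, crops included, and the job is handed in when it is done.

```bash
mkdir -p pics; ls; cat > h.py <<'E'
from cell import r, camera
import numpy as np, cv2
def snap(n,f,crop=None,k=1):
    c=camera(n); np.savez(''+f+'.npz',**c)
    im=c['image'][:,:,::-1]
    if crop: a,b,u,v=crop; im=im[b:v,a:u]
    cv2.imwrite('pics/'+f+'.png',cv2.resize(im,None,fx=k,fy=k,interpolation=cv2.INTER_CUBIC)); return c
def pt(c,u,v,z=None,w=None):
    """pixel -> world using depth z (or plane world z=w)"""
    H=c['image'].shape[0]; f=H/2/np.tan(np.radians(float(c['vertical_fov']))/2)
    d=np.array([(u-c['cx'])/f,-(v-c['cy'])/f,-1.]); T=c['T']
    D=T[:3,:3]@d; o=T[:3,3]
    s=(w-o[2])/D[2] if w is not None else (z if z is not None else c['z_map'][int(round(v)),int(round(u))])
    return o+s*D
E
python3 - <<'E'
from h import *
for n in('scene','top'):
    c=snap(n,n+'0',k=1.5); print(n,{k:(v if np.ndim(v)<3 and k not in('z_map','image') else 0) for k,v in c.items()})
print(r.sense())
E
```

```text
pics
scene {'image': 0, 'z_map': 0, 'vertical_fov': 49.89108136885649, 'cx': 257.9100900823723, 'cy': 190.26625407351892, 'T': array([[ 0.6403317 , -0.57379304,  0.51062399,  1.13308646],
       [ 0.76783621,  0.49555575, -0.40601977, -0.42420128],
       [-0.02007134,  0.65206292,  0.75789913,  0.96324179],
       [ 0.        ,  0.        ,  0.        ,  1.        ]])}
top {'image': 0, 'z_map': 0, 'vertical_fov': 51.969776316698564, 'cx': 256.61821267680875, 'cy': 185.98015794162347, 'T': array([[ 0.01913037,  0.99206357, -0.12427346,  0.41400753],
       [-0.99972715,  0.02064661,  0.01092429,  0.02269037],
       [ 0.01340341,  0.12403057,  0.99218787,  1.38055004],
       [ 0.        ,  0.        ,  0.        ,  1.        ]])}
{'time_s': 0.1, 'joint_positions': array([-1.21789472,  0.46938202, -0.04858535,  1.53355223,  0.02408708,
        1.14099473, -0.08228283]), 'qvel': array([-0.00219601, -0.00248583,  0.00167603, -0.00540863,  0.00056409,
       -0.00322628,  0.00150811]), 'effort': array([ 5.00107399e-04, -5.11515784e+01, -4.71971731e-02, -2.38393217e+01,
        1.07678049e-02,  4.39770520e-03,  1.36176467e-05]), 'eef_pos': array([0.25129781, 0.62592536, 0.23036142]), 'orientation': array([[-9.28006717e-01,  3.72562973e-01, -6.03555693e-04],
       [ 3.72563459e-01,  9.28005262e-01, -1.64412596e-03],
       [-5.24375965e-05, -1.75062273e-03, -9.99998466e-01]]), 'ft_force': array([-0.33944909, -0.11891783,  0.12509245]), 'wrist_torque': array([ 0.03455394, -0.00217881, -0.0149414 ]), 'opening': 0.08531938976587186}
```

View pics/scene0.png

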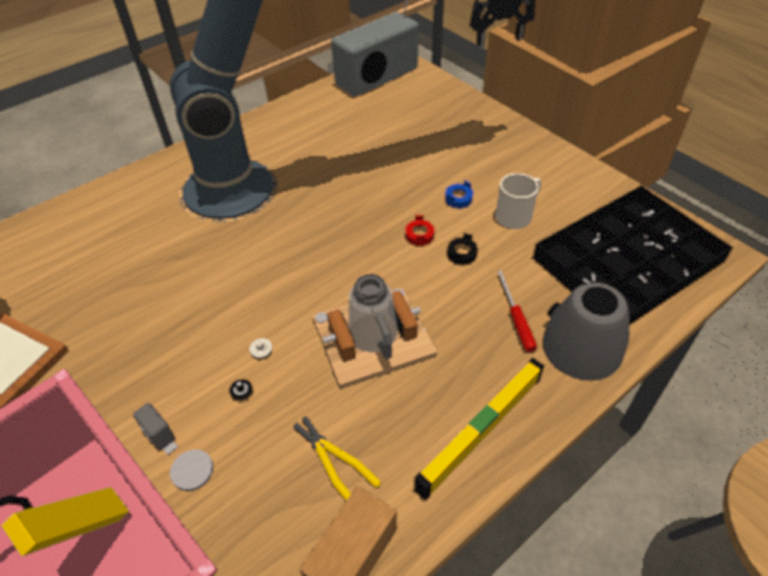

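View pics/top0.png

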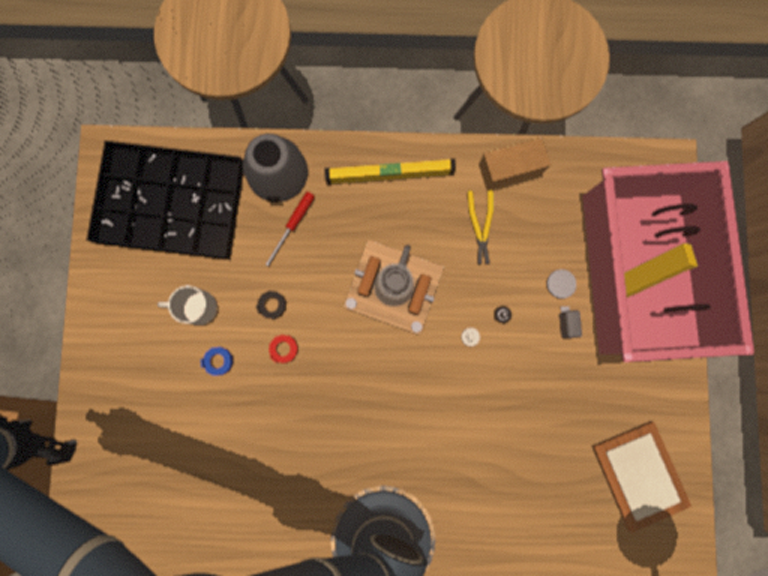

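Scene: jug in its jig at (370,295), black blade unit at (241,390) and black collar at (462,250). Top: jug at (395,283), blade unit at (503,314), collar at (271,304). I'll enlarge these.

```bash
python3 - <<'E'
from h import *
t=dict(np.load('top0.npz'));s=dict(np.load('scene0.npz'))
def cr(c,u,v,h,k): 
    im=cv2.resize(c['image'][v-h:v+h,u-h:u+h,::-1],(400,300) if 0 else (390,390),interpolation=cv2.INTER_CUBIC); return im
A=cr(t,263,189,30,0);B=cr(t,181,203,20,0);C=cr(s,247,205,40,0);D=cr(s,308,165,20,0)
im=np.vstack([np.hstack([A,B]),np.hstack([C,D])])
cv2.imwrite('pics/m.png',cv2.resize(im,(600,600)))
P=lambda c,u,v,z:print(u,v,np.round(pt(c,u,v,w=z),4),'depthpt',np.round(pt(c,u,v),4))
P(t,335.3,209.5,.03);P(t,181,203,.021);P(t,263,189,.158)
P(s,160.6,259,.03);P(s,308,165,.021);P(s,247,190,.158)
E
```

```text
335.3 209.5 [ 0.5073 -0.2643  0.03  ] depthpt [ 0.5072 -0.2641  0.0308]
181 203 [0.5197 0.2675 0.021 ] depthpt [ 0.5219  0.2726 -0.0071]
263 189 [ 0.558  -0.0109  0.158 ] depthpt [ 0.5607 -0.0115  0.1357]
160.6 259 [ 0.5201 -0.2699  0.03  ] depthpt [ 0.5133 -0.2682  0.0197]
308 165 [0.5209 0.2684 0.021 ] depthpt [ 5.072e-01  2.840e-01 -2.000e-04]
247 190 [ 0.5715 -0.0135  0.158 ] depthpt [ 0.5582 -0.0038  0.1389]
```

View pics/m.png

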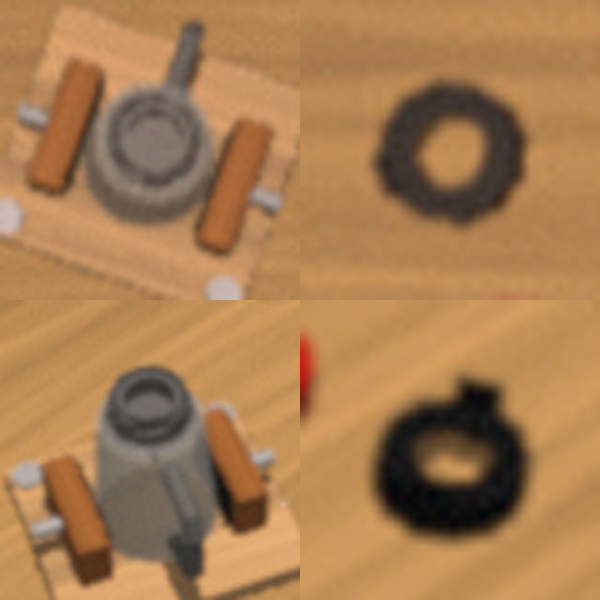

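Crops: the mouth is clear in both views, the handle points up and slightly right in top, and one collar ear shows clearly in scene (toward upper right in the crop). I'll fit on the depth clouds.

```bash
cat >> h.py <<'E'
def cloud(c):
    H,W=c['z_map'].shape; f=H/2/np.tan(np.radians(float(c['vertical_fov']))/2)
    v,u=np.mgrid[:H,:W]; z=c['z_map']
    P=np.stack([(u-c['cx'])/f*z,-(v-c['cy'])/f*z,-z],-1)@c['T'][:3,:3].T+c['T'][:3,3]
    return P
def circ(p):
    A=np.c_[2*p[:,:2],np.ones(len(p))]; s=np.linalg.lstsq(A,(p[:,:2]**2).sum(1),rcond=None)[0]
    return s[:2],np.sqrt(s[2]+s[0]**2+s[1]**2)
E
python3 - <<'E'
from h import *
for n in('top0','scene0'):
    c=dict(np.load(n+'.npz'));P=cloud(c).reshape(-1,3);rgb=c['image'].reshape(-1,3).astype(int)
    ok=c['z_map'].ravel()>0
    def near(x,y,R,a,b): return ok&(np.hypot(P[:,0]-x,P[:,1]-y)<R)&(P[:,2]>a)&(P[:,2]<b)
    print(n)
    m=near(.56,-.012,.06,.15,.17);print(' rim',m.sum(),P[m].mean(0).round(4),circ(P[m]),P[m].min(0).round(3),P[m].max(0).round(3))
    m=near(.56,-.012,.12,.1,.13)&(np.hypot(P[:,0]-.56,P[:,1]+.012)>.056);q=P[m];d=q.mean(0)-[.56,-.012,0];print(' handle',m.sum(),q.mean(0).round(4),np.arctan2(d[1],d[0]))
    m=near(.56,-.012,.12,.05,.07)&(rgb[:,0]-rgb[:,2]>40);q=P[m][:,:2];print(' jaws',m.sum(),q.mean(0).round(4))
    for l in q[(q[:,1]>-.012)],q[(q[:,1]<-.012)]:
        print('   ',len(l),l.mean(0).round(4),np.linalg.svd(l-l.mean(0))[2][0])
    m=near(.507,-.266,.03,.022,.04);print(' boss',m.sum(),P[m].mean(0).round(4),P[m].max(0).round(4),P[m].min(0).round(4))
    m=near(.507,-.266,.03,.005,.02);print(' disk',m.sum(),P[m].mean(0).round(4),circ(P[m]),P[m].max(0).round(4),P[m].min(0).round(4))
    m=near(.52,.27,.045,.015,.0235)&(rgb.max(1)<110);print(' ring',m.sum(),P[m].mean(0).round(4),circ(P[m]),P[m].max(0).round(4),P[m].min(0).round(4))
    m=near(.52,.27,.05,.0255,.045);print(' ears',P[m].round(4))
E
```

```text
top0
 rim 132 [ 0.5699 -0.0131  0.1543] (array([ 0.56935991, -0.01196153]), np.float64(0.023197043918948907)) [ 0.543 -0.039  0.15 ] [0.597 0.014 0.161]
 handle 48 [ 0.6325 -0.033   0.1154] -0.282347809416412
 jaws 440 [ 0.5692 -0.012 ]
    219 [0.5882 0.0451] [-0.94926315  0.31448286]
    221 [ 0.5503 -0.0686] [-0.94733167  0.32025413]
 boss 17 [ 0.5108 -0.266   0.0278] [ 0.5164 -0.2604  0.0318] [ 0.5055 -0.2744  0.0227]
 disk 97 [ 0.5104 -0.2658  0.0131] (array([ 0.51034656, -0.2673262 ]), np.float64(0.016316051474650328)) [ 0.5309 -0.2458  0.0198] [ 0.4926 -0.2929  0.0054]
 ring 142 [0.5193 0.269  0.0201] (array([0.52040713, 0.26916182]), np.float64(0.0247739296413159)) [0.5513 0.2987 0.0235] [0.4918 0.2395 0.0152]
 ears [[0.5468 0.2747 0.0259]
 [0.543  0.2846 0.0274]
 [0.5428 0.2452 0.0371]
 [0.5395 0.2915 0.0261]
 [0.54   0.2462 0.03  ]
 [0.5399 0.2423 0.0327]
 [0.5361 0.2416 0.0363]
 [0.5333 0.2427 0.0287]
 [0.5333 0.2391 0.0302]
 [0.5296 0.2384 0.0331]
 [0.5262 0.2384 0.0323]
 [0.5178 0.3023 0.0355]
 [0.5183 0.3    0.0303]
 [0.5148 0.3034 0.0294]
 [0.5148 0.2998 0.0307]
 [0.51
[... 1233 characters left out ...]
12]
 [0.5129 0.2973 0.0318]
 [0.5165 0.298  0.034 ]
 [0.5085 0.2933 0.0266]
 [0.5112 0.295  0.0275]
 [0.5146 0.2959 0.0295]
 [0.5156 0.2995 0.0279]
 [0.5164 0.2944 0.0273]
 [0.5064 0.2644 0.026 ]
 [0.5271 0.2351 0.0349]
 [0.5283 0.2383 0.0337]
 [0.5286 0.2338 0.0324]
 [0.5306 0.2362 0.0325]
 [0.5323 0.2389 0.0319]
 [0.5354 0.24   0.0336]
 [0.5389 0.2407 0.0359]
 [0.5531 0.2712 0.0262]
 [0.5294 0.2333 0.029 ]
 [0.5303 0.237  0.0271]
 [0.5348 0.2366 0.031 ]
 [0.5373 0.2384 0.0318]
 [0.5384 0.2417 0.0304]
 [0.54   0.2446 0.0296]
 [0.5323 0.2351 0.0255]
 [0.5351 0.2367 0.0266]
 [0.5376 0.2385 0.0274]
 [0.5392 0.2413 0.0267]
 [0.5443 0.2402 0.0316]
 [0.5419 0.2387 0.0262]
 [0.5436 0.2414 0.0257]]
```

```bash
cat >> h.py <<'E'
def go(x,y,z,a=None):
    """print shift in tool axes to world TCP target, with jaw axis angle a"""
    s=r.sense();R=s['orientation'];d=R.T@(np.array([x,y,z])-s['eef_pos'])
    ya=np.arctan2(R[1,1],R[0,1]); ro=0 if a is None else -((a-ya+np.pi)%(2*np.pi)-np.pi)
    print('t',round(s['time_s'],2),'p',s['eef_pos'].round(4),'ya',ya.round(3),'shift',d.round(4),'roll',round(ro,3),'rollalt',round(ro-np.sign(ro)*2*np.pi,3),'q7',s['joint_positions'][6].round(2),'F',s['ft_force'].round(1),'op',round(s['opening'],4))
E
python3 -m handwheel '[{"x":-0.39,"y":-0.30,"roll":0.57},{"x":-0.39,"y":-0.30,"roll":0.57},{"x":-0.39,"y":-0.30,"roll":0.57},{"x":-0.39,"y":-0.30,"roll":0.57},{"x":-0.39,"y":-0.30,"roll":0.57}]' -0.05 30
python3 -c "
from h import *
go(.5,.2,.23,.62);go(.51,-.2675,.23,.62)"
```

```text
t 0.1 p [0.2513 0.6259 0.2304] ya 1.189 shift [-0.3895 -0.3026  0.0009] roll 0.569 rollalt -5.714 q7 -0.08 F [-0.3 -0.1  0.1] op 0.0853
t 0.1 p [0.2513 0.6259 0.2304] ya 1.189 shift [-0.5729 -0.7327  0.0017] roll 0.569 rollalt -5.714 q7 -0.08 F [-0.3 -0.1  0.1] op 0.0853validation failed for argument at $[0]...
```

```bash

python3 -m handwheel '[{"x":-0.39,"y":-0.30,"z":0,"roll":0.57},{"x":-0.39,"y":-0.30,"z":0,"roll":0.57},{"x":-0.39,"y":-0.30,"z":0,"roll":0.57},{"x":-0.39,"y":-0.30,"z":0,"roll":0.57},{"x":-0.39,"y":-0.30,"z":0,"roll":0.57}]' -0.05 30
python3 -c "
from h import *
go(.5,.2,.23,.62);go(.51,-.2675,.23,.62)"
```

```text
time_s: 0.72
eef_pos: [0.4109, 0.3553, 0.2311]
orientation: [[-0.58, 0.814, -0.0], [0.814, 0.58, -0.0], [-0.0, -0.0, -1.0]]
ft_force: [1.6, 0.7, -0.4]
opening: 0.0405
t 0.72 p [0.4109 0.3553 0.2311] ya 0.619 shift [-0.1782 -0.0176  0.0011] roll -0.001 rollalt 6.282 q7 -0.13 F [ 1.6  0.7 -0.4] op 0.0405
t 0.72 p [0.4109 0.3553 0.2311] ya 0.619 shift [-0.5647 -0.2808  0.0012] roll -0.001 rollalt 6.282 q7 -0.13 F [ 1.6  0.7 -0.4] op 0.0405
```

```bash

python3 -m handwheel '[{"x":-0.15,"y":-0.03,"z":0,"roll":0},{"x":-0.15,"y":-0.03,"z":0,"roll":0},{"x":-0.565,"y":-0.281,"z":0,"roll":0},{"x":-0.565,"y":-0.281,"z":0,"roll":0},{"x":-0.565,"y":-0.281,"z":0,"roll":0}]' | head -2
python3 -c "
from h import *
go(.51,-.2675,.23,.62)"
```

```text
time_s: 1.35
eef_pos: [0.4787, 0.0545, 0.2311]
t 1.35 p [0.4787 0.0545 0.2311] ya 0.619 shift [-0.2804 -0.1614  0.0011] roll -0.001 rollalt 6.282 q7 0.49 F [-0.3  0.2  0.2] op 0.041
```

```bash

python3 -m handwheel '[{"x":-0.28,"y":-0.161,"z":0,"roll":0},{"x":-0.28,"y":-0.161,"z":0,"roll":0},{"x":-0.28,"y":-0.161,"z":0,"roll":0},{"x":-0.28,"y":-0.161,"z":0,"roll":0},{"x":-0.28,"y":-0.161,"z":0.08,"roll":0}]' | head -2
python3 -m handwheel '[{"x":0,"y":0,"z":0.08,"roll":0},{"x":0,"y":0,"z":0.08,"roll":0},{"x":0,"y":0,"z":0.08,"roll":0}]' | head -2
python3 -c "
from h import *
go(.51,-.2675,.06,.62)"
```

```text
time_s: 1.98
eef_pos: [0.5097, -0.2385, 0.1876]
time_s: 2.35
eef_pos: [0.5072, -0.2334, 0.1047]
t 2.35 p [ 0.5072 -0.2334  0.1047] ya 0.62 shift [-0.0294 -0.0175  0.0447] roll -0.0 rollalt 6.283 q7 1.24 F [ 0.5 -0.7  0.4] op 0.0408
```

```bash

python3 -m handwheel '[{"x":-0.029,"y":-0.018,"z":0.045,"roll":0},{"x":-0.029,"y":-0.018,"z":0.045,"roll":0},{"x":-0.029,"y":-0.018,"z":0.045,"roll":0}]' | head -2
python3 - <<'E'
from h import *
go(.51,-.2675,.018,.62)
a=camera('scene');b=camera('top')
np.savez('a.npz',**a)
A=cv2.resize(a['image'][220:290,120:200,::-1],None,fx=7,fy=7,interpolation=2);B=cv2.resize(b['image'][180:240,305:365,::-1],(490,490),interpolation=2)
cv2.imwrite('pics/b.png',np.hstack([cv2.resize(A,(420,490)),B[:,:370]]) if 0 else cv2.resize(np.hstack([A,B]),(800,373)))
E
```

```text
time_s: 2.72
eef_pos: [0.5112, -0.268, 0.0622]
t 2.73 p [ 0.5112 -0.268   0.0622] ya 0.62 shift [ 0.0012 -0.0007  0.0442] roll -0.0 rollalt 6.283 q7 1.34 F [-0.1 -0.5 -0. ] op 0.0403
```

View pics/b.png

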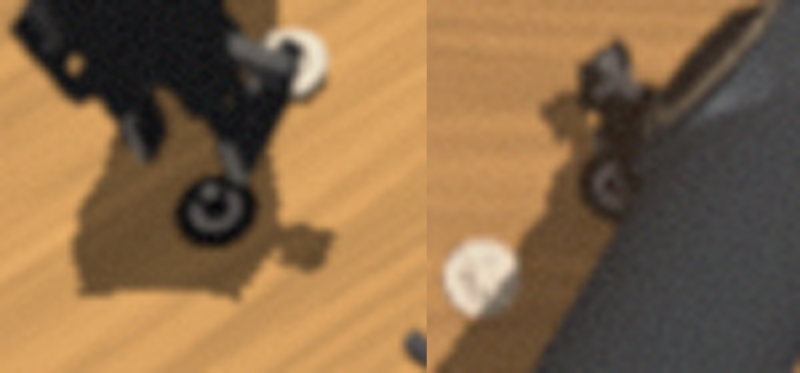

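The scene crop shows both fingertips, at about (148,160) and (236,183), with the boss top at (214,203) between and below them. I'll compare these against the TCP.

```bash

python3 - <<'E'
from h import *
a=dict(np.load('a.npz'))
f=lambda u,v:(u/5.333+120,v/5.333+220)
for h in(.062,.068):
  for p in((148,160),(236,183)): print(h,pt(a,*f(*p),w=h).round(4))
print(pt(a,*f(214,203),w=.03).round(4), pt(a,*f(215,212),w=.014).round(4))
E
```

```text
0.062 [ 0.4962 -0.2865  0.062 ]
0.062 [ 0.5352 -0.2608  0.062 ]
0.068 [ 0.5005 -0.2874  0.068 ]
0.068 [ 0.5392 -0.2619  0.068 ]
[ 0.5168 -0.2694  0.03  ] [ 0.5111 -0.269   0.014 ]
```

```bash

python3 -m handwheel '[{"x":0.002,"y":0,"z":0.03,"roll":0},{"x":0.002,"y":0,"z":0.043,"roll":0},{"x":0.002,"y":0,"z":0.043,"roll":0}]' 
python3 -m handwheel '[{"x":0,"y":0,"z":0,"roll":0},{"x":0,"y":0,"z":0,"roll":0},{"x":0,"y":0,"z":0,"roll":0},{"x":0,"y":0,"z":0,"roll":0}]' -1 20
python3 -m handwheel '[{"x":0,"y":0,"z":0,"roll":0},{"x":0,"y":0,"z":0,"roll":0},{"x":0,"y":0,"z":0,"roll":0}]' -0.2 20
```

```text
time_s: 3.2
eef_pos: [0.5084, -0.2659, 0.0171]
orientation: [[-0.581, 0.814, -0.001], [0.814, 0.581, 0.001], [0.001, -0.0, -1.0]]
ft_force: [0.0, -0.8, -0.5]
opening: 0.0406
time_s: 3.7
eef_pos: [0.5091, -0.267, 0.018]
orientation: [[-0.58, 0.815, 0.002], [0.815, 0.58, -0.001], [-0.001, 0.001, -1.0]]
ft_force: [-0.4, -0.2, 5.8]
opening: 0.0148
time_s: 4.08
eef_pos: [0.5081, -0.2665, 0.0168]
orientation: [[-0.58, 0.814, -0.001], [0.814, 0.58, 0.0], [0.001, -0.0, -1.0]]
ft_force: [0.3, -0.1, -1.3]
opening: 0.0341
```

```bash

python3 -m handwheel '[{"x":0,"y":0,"z":-0.002,"roll":1.57},{"x":0,"y":0,"z":-0.002,"roll":1.57},{"x":0,"y":0,"z":-0.002,"roll":1.57},{"x":0,"y":0,"z":-0.002,"roll":1.57},{"x":0,"y":0,"z":-0.002,"roll":1.57}]' |head -2
python3 -m handwheel '[{"x":0,"y":0,"z":0,"roll":0.64},{"x":0,"y":0,"z":0,"roll":0.64},{"x":0,"y":0,"z":0,"roll":0.64},{"x":0,"y":0,"z":0,"roll":0.64},{"x":0,"y":0,"z":0,"roll":0.64}]' 
python3 -m handwheel '[{"x":0,"y":0,"z":0,"roll":0},{"x":0,"y":0,"z":0,"roll":0},{"x":0,"y":0,"z":0,"roll":0},{"x":0,"y":0,"z":0,"roll":0}]' -1 35
python3 -c "
from h import *
go(.5694,-.013,.23)"
```

```text
time_s: 4.7
eef_pos: [0.5083, -0.2664, 0.0189]
time_s: 5.32
eef_pos: [0.5083, -0.2664, 0.0188]
orientation: [[0.818, 0.576, -0.001], [0.576, -0.818, -0.0], [-0.001, -0.0, -1.0]]
ft_force: [0.3, -0.4, -0.0]
opening: 0.0342
time_s: 5.82
eef_pos: [0.5084, -0.2666, 0.0191]
orientation: [[0.818, 0.575, 0.0], [0.575, -0.818, 0.0], [0.0, -0.0, -1.0]]
ft_force: [0.1, -0.9, -0.2]
opening: 0.0139
t 5.83 p [ 0.5084 -0.2666  0.0191] ya -0.958 shift [ 0.1957 -0.1725 -0.2108] roll 0 rollalt 0.0 q7 0.14 F [ 0.1 -0.9 -0.2] op 0.0139
```

```bash

python3 -m handwheel '[{"x":0,"y":0,"z":-0.05,"roll":0},{"x":0,"y":0,"z":-0.11,"roll":0},{"x":0,"y":0,"z":-0.17,"roll":0},{"x":0,"y":0,"z":-0.2,"roll":0},{"x":0.03,"y":-0.03,"z":-0.2,"roll":0}]' 
python3 -m handwheel '[{"x":0.165,"y":-0.14,"z":0,"roll":0},{"x":0.165,"y":-0.14,"z":0,"roll":0},{"x":0.165,"y":-0.14,"z":0,"roll":0},{"x":0.165,"y":-0.14,"z":0,"roll":0},{"x":0.165,"y":-0.14,"z":0,"roll":0}]' 
python3 -c "
from h import *
go(.5673,-.0125,.205)"
```

```text
time_s: 6.45
eef_pos: [0.5157, -0.2287, 0.2225]
orientation: [[0.822, 0.569, 0.006], [0.569, -0.822, -0.003], [0.003, 0.006, -1.0]]
ft_force: [1.0, 0.8, -1.4]
opening: 0.0137
time_s: 7.08
eef_pos: [0.5706, -0.0121, 0.2184]
orientation: [[0.815, 0.58, -0.001], [0.58, -0.815, 0.0], [-0.001, -0.001, -1.0]]
ft_force: [-0.2, -0.4, -1.0]
opening: 0.014
t 7.08 p [ 0.5706 -0.0121  0.2184] ya -0.952 shift [-0.0029 -0.0016  0.0134] roll 0 rollalt 0.0 q7 -0.51 F [-0.2 -0.4 -1. ] op 0.014
```

```bash

python3 -m handwheel '[{"x":-0.003,"y":-0.0015,"z":0.026,"roll":0},{"x":-0.003,"y":-0.0015,"z":0.026,"roll":0},{"x":-0.003,"y":-0.0015,"z":0.026,"roll":0}]' 
python3 - <<'E'
from h import *
go(.5673,-.0125,.164)
a=camera('scene');b=camera('top')
A=cv2.resize(a['image'][150:220,215:285,::-1],(400,400),interpolation=2);B=cv2.resize(b['image'][155:225,230:300,::-1],(400,400),interpolation=2)
cv2.imwrite('pics/c.png',np.hstack([A,B]))
E
```

```text
time_s: 7.45
eef_pos: [0.5671, -0.0173, 0.1939]
orientation: [[0.819, 0.573, 0.001], [0.573, -0.819, -0.0], [0.001, 0.001, -1.0]]
ft_force: [0.4, 0.5, -1.1]
opening: 0.0138
t 7.45 p [ 0.5671 -0.0173  0.1939] ya -0.961 shift [ 0.0029 -0.0038  0.0299] roll 0 rollalt 0.0 q7 -0.48 F [ 0.4  0.5 -1.1] op 0.0138
```

View pics/c.png

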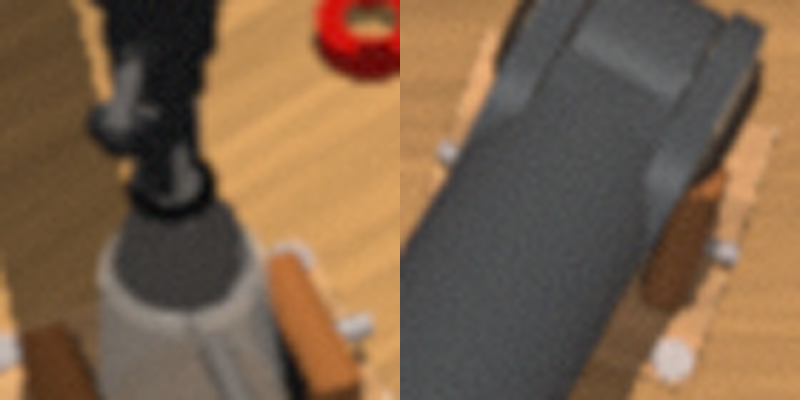

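The blade unit is held upright over the neck: disk at (173,195), neck below. It sits 5 mm low in y, so I'll correct and settle.

```bash

python3 -m handwheel '[{"x":0.003,"y":-0.004,"z":0.0,"roll":0},{"x":0.003,"y":-0.004,"z":0.0,"roll":0},{"x":0.003,"y":-0.004,"z":0.0,"roll":0},{"x":0.003,"y":-0.004,"z":0.0,"roll":0}]' |head -2
python3 -c "
from h import *
go(.5673,-.0125,.164)"
```

```text
time_s: 8.05
eef_pos: [0.5671, -0.0109, 0.1932]
t 8.05 p [ 0.5671 -0.0109  0.1932] ya -0.959 shift [-0.0007  0.0014  0.0292] roll 0 rollalt 0.0 q7 -0.49 F [-0.1  0.4 -1. ] op 0.0137
```

Now lower with care: a bit above touch, then in.

```bash

python3 -m handwheel '[{"x":-0.0007,"y":0.0014,"z":0.008,"roll":0},{"x":-0.0007,"y":0.0014,"z":0.014,"roll":0},{"x":-0.0007,"y":0.0014,"z":0.017,"roll":0},{"x":-0.0007,"y":0.0014,"z":0.017,"roll":0}]' 
python3 -c "
from h import *
go(.5673,-.0125,.164)"
```

```text
time_s: 8.55
eef_pos: [0.5671, -0.0125, 0.1757]
orientation: [[0.818, 0.575, -0.001], [0.575, -0.818, -0.0], [-0.001, -0.0, -1.0]]
ft_force: [-0.6, -0.6, -1.0]
opening: 0.0137
t 8.55 p [ 0.5671 -0.0125  0.1757] ya -0.959 shift [0.0001 0.0001 0.0117] roll 0 rollalt 0.0 q7 -0.47 F [-0.6 -0.6 -1. ] op 0.0137
```

```bash

python3 -m handwheel '[{"x":0,"y":0,"z":0.004,"roll":0},{"x":0,"y":0,"z":0.007,"roll":0},{"x":0,"y":0,"z":0.008,"roll":0},{"x":0,"y":0,"z":0.009,"roll":0}]' |sed -n '1,2p;4p'
python3 -m handwheel '[{"x":0,"y":0,"z":0.001,"roll":0},{"x":0,"y":0,"z":0.002,"roll":0},{"x":0,"y":0,"z":0.003,"roll":0},{"x":0,"y":0,"z":0.003,"roll":0}]' |sed -n '1,2p;4p'
```

```text
time_s: 9.05
eef_pos: [0.5673, -0.0125, 0.1671]
ft_force: [0.7, 0.5, -0.9]
time_s: 9.55
eef_pos: [0.5674, -0.0124, 0.1642]
ft_force: [0.0, -0.3, -0.3]
```

```bash

python3 -m handwheel '[{"x":0,"y":0,"z":0.001,"roll":0},{"x":0,"y":0,"z":0.001,"roll":0}]' |sed -n '1,2p;4p'
python3 -m handwheel '[{"x":0,"y":0,"z":0,"roll":0},{"x":0,"y":0,"z":0,"roll":0},{"x":0,"y":0,"z":0,"roll":0}]' -0.2 |sed -n '1,2p;4,9p'
python3 -m handwheel '[{"x":0,"y":0,"z":-0.03,"roll":0},{"x":0,"y":0,"z":-0.06,"roll":0},{"x":0,"y":0,"z":-0.06,"roll":0}]' |sed -n '1,2p;4,9p'
python3 -c "
from h import *
go(.50,.24,.22,-1.12)"
```

```text
time_s: 9.8
eef_pos: [0.5675, -0.0125, 0.164]
ft_force: [-1.9, 1.7, 5.5]
time_s: 10.18
eef_pos: [0.5672, -0.0124, 0.1629]
ft_force: [0.1, -0.0, -0.3]
opening: 0.0338
time_s: 10.55
eef_pos: [0.5686, -0.0129, 0.225]
ft_force: [-0.7, 0.2, -0.1]
opening: 0.0342
t 10.55 p [ 0.5686 -0.0129  0.225 ] ya -0.958 shift [ 0.0892 -0.2464  0.0048] roll 0.162 rollalt -6.122 q7 -0.52 F [-0.7  0.2 -0.1] op 0.0342
```

Contact appeared right at home height. Now the collar, target (0.520, 0.269).

```bash

python3 -m handwheel '[{"x":0.13,"y":-0.25,"z":0,"roll":0.162},{"x":0.13,"y":-0.25,"z":0,"roll":0.162},{"x":0.13,"y":-0.25,"z":0,"roll":0.162},{"x":0.13,"y":-0.25,"z":0,"roll":0.162},{"x":0.13,"y":-0.25,"z":0.0,"roll":0.162}]' 1 40 |sed -n '1,2p;4,9p'
python3 -c "
from h import *
go(.520,.269,.08,-1.12)"
```

```text
time_s: 11.18
eef_pos: [0.5282, 0.2714, 0.2213]
ft_force: [-0.0, -0.6, -0.7]
opening: 0.0858
t 11.18 p [0.5282 0.2714 0.2213] ya -1.115 shift [-0.0081 -0.0013  0.1413] roll 0.005 rollalt -6.278 q7 -1.1 F [-0.  -0.6 -0.7] op 0.0858
```

```bash

python3 -m handwheel '[{"x":-0.008,"y":-0.001,"z":0.06,"roll":0},{"x":-0.008,"y":-0.001,"z":0.12,"roll":0},{"x":-0.008,"y":-0.001,"z":0.14,"roll":0},{"x":-0.008,"y":-0.001,"z":0.14,"roll":0},{"x":-0.008,"y":-0.001,"z":0.14,"roll":0}]' |sed -n '1,2p;4,9p'
python3 - <<'E'
from h import *
go(.520,.269,.007,-1.12)
a=camera('scene')
np.savez('a.npz',**a)
cv2.imwrite('pics/d.png',cv2.resize(a['image'][120:210,245:365,::-1],None,fx=5,fy=5,interpolation=2))
E
```

```text
time_s: 11.8
eef_pos: [0.5241, 0.2644, 0.0851]
ft_force: [0.7, -0.3, 0.3]
opening: 0.0855
t 11.8 p [0.5241 0.2644 0.0851] ya -1.121 shift [-0.002  -0.006   0.0781] roll -0.001 rollalt 6.282 q7 -0.97 F [ 0.7 -0.3  0.3] op 0.0855
```

View pics/d.png

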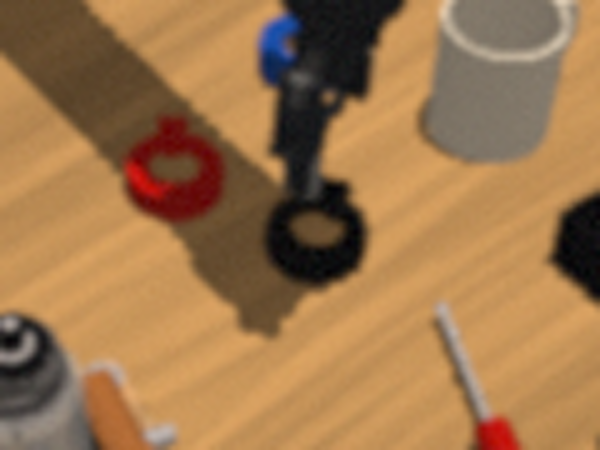

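The near finger tip (310,195) stands over the near ear of the black collar at (318,235). The blade boss is visible centred in the jug at (12,340). I'll correct the position and descend.

```bash

python3 -m handwheel '[{"x":-0.002,"y":-0.006,"z":0.02,"roll":0},{"x":-0.002,"y":-0.006,"z":0.035,"roll":0},{"x":-0.002,"y":-0.006,"z":0.035,"roll":0},{"x":-0.002,"y":-0.006,"z":0.035,"roll":0}]' |sed -n '1,2p;4,9p'
python3 -c "
from h import *
go(.520,.269,.007,-1.12)"
```

```text
time_s: 12.35
eef_pos: [0.5182, 0.2686, 0.0481]
ft_force: [0.7, -0.3, 0.5]
opening: 0.0853
t 12.35 p [0.5182 0.2686 0.0481] ya -1.121 shift [0.0018 0.0004 0.0411] roll -0.001 rollalt 6.282 q7 -0.94 F [ 0.7 -0.3  0.5] op 0.0853
```

```bash

python3 -m handwheel '[{"x":0.001,"y":0,"z":0.015,"roll":0},{"x":0.001,"y":0,"z":0.03,"roll":0},{"x":0.001,"y":0,"z":0.041,"roll":0},{"x":0.001,"y":0,"z":0.041,"roll":0}]' |sed -n '1,2p;4,9p'
python3 -m handwheel '[{"x":0,"y":0,"z":0,"roll":0},{"x":0,"y":0,"z":0,"roll":0},{"x":0,"y":0,"z":0,"roll":0},{"x":0,"y":0,"z":0,"roll":0}]' -1 30
python3 -c "
from h import *
go(.520,.269,.007,-1.12)"
```

```text
time_s: 12.85
eef_pos: [0.5181, 0.2688, 0.0059]
ft_force: [0.3, 0.3, -0.3]
opening: 0.0858
time_s: 13.35
eef_pos: [0.5193, 0.2694, 0.0076]
orientation: [[0.9, 0.435, 0.001], [0.435, -0.9, 0.001], [0.001, -0.0, -1.0]]
ft_force: [-0.5, -0.3, 3.2]
opening: 0.0649
t 13.35 p [0.5193 0.2694 0.0076] ya -1.121 shift [0.0005 0.0006 0.0006] roll -0.001 rollalt 6.283 q7 -0.9 F [-0.5 -0.3  3.2] op 0.0649
```

```bash

python3 -m handwheel '[{"x":0,"y":0,"z":-0.05,"roll":0},{"x":0,"y":0,"z":-0.1,"roll":0},{"x":0,"y":0,"z":-0.16,"roll":0},{"x":0,"y":0,"z":-0.205,"roll":0},{"x":0,"y":0,"z":-0.205,"roll":0}]' |sed -n '1,2p;4,9p'
python3 -c "
from h import *
go(.5673,-.0125,.21,-.58)"
```

```text
time_s: 13.98
eef_pos: [0.5207, 0.2697, 0.2155]
ft_force: [-0.5, -1.2, -1.4]
opening: 0.0652
t 13.97 p [0.5207 0.2697 0.2155] ya -1.12 shift [-0.081   0.2743  0.0046] roll -0.54 rollalt 5.743 q7 -1.11 F [-0.5 -1.2 -1.4] op 0.0652
```

```bash

python3 -m handwheel '[{"x":-0.081,"y":0.274,"z":0,"roll":-0.54},{"x":-0.081,"y":0.274,"z":0,"roll":-0.54},{"x":-0.081,"y":0.274,"z":0,"roll":-0.54},{"x":-0.081,"y":0.274,"z":0,"roll":-0.54},{"x":-0.081,"y":0.274,"z":0,"roll":-0.54}]' |sed -n '1,2p;4,9p'
python3 -m handwheel '[{"x":0,"y":0,"z":0,"roll":0},{"x":0,"y":0,"z":0,"roll":0},{"x":0,"y":0,"z":0,"roll":0},{"x":0,"y":0,"z":0,"roll":0}]' |sed -n '1,2p;4,9p'
python3 - <<'E'
from h import *
go(.5673,-.0125,.19,-.58)
a=camera('scene');b=camera('top')
np.savez('a.npz',**a)
cv2.imwrite('pics/e.png',cv2.resize(a['image'][140:220,205:295,::-1],None,fx=7,fy=7,interpolation=2))
E
```

```text
time_s: 14.6
eef_pos: [0.5641, -0.0163, 0.2113]
ft_force: [0.2, 0.1, -0.3]
opening: 0.0654
time_s: 15.1
eef_pos: [0.5651, -0.0112, 0.2118]
ft_force: [0.4, -0.2, -0.5]
opening: 0.065
t 15.1 p [ 0.5651 -0.0112  0.2118] ya -0.578 shift [0.0001 0.0026 0.0218] roll 0.002 rollalt -6.281 q7 -0.19 F [ 0.4 -0.2 -0.5] op 0.065
```

View pics/e.png

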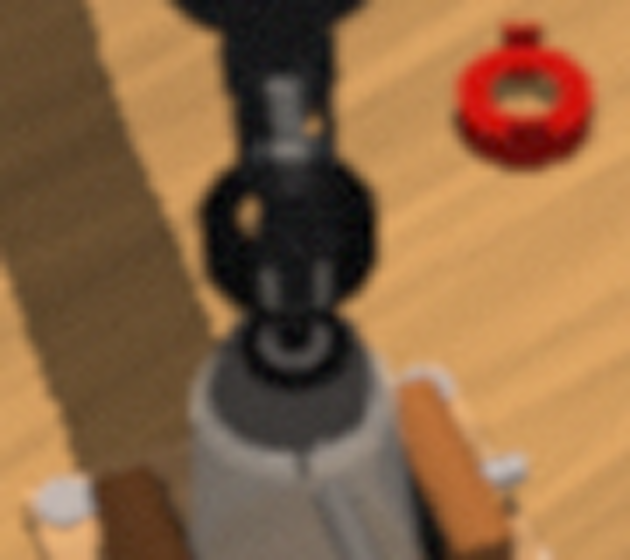

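The crop shows the collar held level (edges at 200 and 378, centre u≈289), the boss top at (293,342) below it, and the shoulder bar mark at (303,463). I'll check these against the projection.

```bash

python3 - <<'E'
from h import *
c=dict(np.load('a.npz'));f=192/np.tan(np.radians(float(c['vertical_fov']))/2)
def pr(p):
    q=c['T'][:3,:3].T@(np.array(p)-c['T'][:3,3]); return ((c['cx']+f*q[0]/-q[2]-205)*7).round(1),((c['cy']-f*q[1]/-q[2]-140)*7).round(1)
print('boss',pr((.5673,-.0125,.175)),'collar',pr((.5651,-.0112,.2118+.0135)), 'shoulder centre',pr((.5673,-.0125,.135)))
for yaw in(-.32,):
  for k in(0,1):
    a=yaw+np.pi/2+1.309+k*np.pi; print('bar',pr((.5673+.032*np.cos(a),-.0125+.032*np.sin(a),.136)))
E
```

```text
boss (np.float64(287.1), np.float64(311.6)) collar (np.float64(280.1), np.float64(211.5)) shoulder centre (np.float64(291.6), np.float64(382.3))
bar (np.float64(283.5), np.float64(317.0))
bar (np.float64(299.8), np.float64(446.5))
```

The bar and the collar's offset agree with the estimate to about 1 mm and 2°. Descending.

```bash

python3 -m handwheel '[{"x":-0.0005,"y":0.002,"z":0.02,"roll":0},{"x":-0.0005,"y":0.002,"z":0.038,"roll":0},{"x":-0.0005,"y":0.002,"z":0.038,"roll":0},{"x":-0.0005,"y":0.002,"z":0.038,"roll":0},{"x":-0.0005,"y":0.002,"z":0.038,"roll":0}]' |sed -n '1,2p;4,9p'
python3 -c "
from h import *
go(.5670,-.0129,.1533,-.58)"
```

```text
time_s: 15.82
eef_pos: [0.567, -0.0144, 0.1746]
ft_force: [0.5, -0.4, -0.5]
opening: 0.0656
t 15.82 p [ 0.567  -0.0144  0.1746] ya -0.581 shift [ 0.0013 -0.0008  0.0213] roll -0.001 rollalt 6.282 q7 -0.15 F [ 0.5 -0.4 -0.5] op 0.0656
```

```bash

python3 -m handwheel '[{"x":0.001,"y":-0.0008,"z":0.005,"roll":0},{"x":0.001,"y":-0.0008,"z":0.009,"roll":0},{"x":0.001,"y":-0.0008,"z":0.011,"roll":0},{"x":0.001,"y":-0.0008,"z":0.013,"roll":0}]' |sed -n '1,2p;4,9p'
python3 -c "
from h import *
go(.5670,-.0129,.1533,-.58)"
```

```text
time_s: 16.32
eef_pos: [0.5664, -0.0129, 0.1609]
ft_force: [-0.4, -0.2, -0.4]
opening: 0.065
t 16.32 p [ 0.5664 -0.0129  0.1609] ya -0.581 shift [0.0003 0.0004 0.0076] roll -0.001 rollalt 6.283 q7 -0.14 F [-0.4 -0.2 -0.4] op 0.065
```

```bash

python3 -m handwheel '[{"x":0,"y":0,"z":0.003,"roll":0},{"x":0,"y":0,"z":0.006,"roll":0},{"x":0,"y":0,"z":0.008,"roll":0},{"x":0,"y":0,"z":0.008,"roll":0}]' |sed -n '1,2p;4,9p'
python3 -c "
from h import *
go(.5670,-.0129,.1533,-.58)"
```

```text
time_s: 16.82
eef_pos: [0.5665, -0.013, 0.1533]
ft_force: [-0.5, 0.2, 2.0]
opening: 0.0651
t 16.82 p [ 0.5665 -0.013   0.1533] ya -0.581 shift [ 0.0003  0.0004 -0.    ] roll -0.001 rollalt 6.283 q7 -0.13 F [-0.5  0.2  2. ] op 0.0651
```

```bash

python3 -m handwheel '[{"x":0,"y":0,"z":0.0008,"roll":0.12},{"x":0,"y":0,"z":0.0012,"roll":0.25},{"x":0,"y":0,"z":0.0016,"roll":0.38},{"x":0,"y":0,"z":0.002,"roll":0.51},{"x":0,"y":0,"z":0.0024,"roll":0.64}]' |sed -n '1,2p;4,9p'
python3 -c "
from h import *
go(.5670,-.0129,.1493,-1.89)"
```

```text
time_s: 17.45
eef_pos: [0.5676, -0.0128, 0.1513]
ft_force: [0.6, 0.2, 1.4]
opening: 0.0658
t 17.45 p [ 0.5676 -0.0128  0.1513] ya -1.224 shift [-0.0006 -0.0001  0.002 ] roll 0.666 rollalt -5.617 q7 -0.65 F [0.6 0.2 1.4] op 0.0658
```

Threading smoothly. On to the stop.

```bash

python3 -m handwheel '[{"x":0,"y":0,"z":0.0006,"roll":0.13},{"x":0,"y":0,"z":0.001,"roll":0.26},{"x":0,"y":0,"z":0.0014,"roll":0.39},{"x":0,"y":0,"z":0.0018,"roll":0.52},{"x":0,"y":0,"z":0.0021,"roll":0.62}]' |sed -n '1,2p;4,9p'
python3 -m handwheel '[{"x":0,"y":0,"z":0.0002,"roll":0.04},{"x":0,"y":0,"z":0.0003,"roll":0.08},{"x":0,"y":0,"z":0.0003,"roll":0.08}]' |sed -n '1,2p;4,9p'
python3 -c "
from h import *
go(.5670,-.0129,.1493,-1.89);print(r.sense()['wrist_torque'])"
```

```text
time_s: 18.08
eef_pos: [0.5678, -0.0132, 0.1492]
ft_force: [1.2, -0.6, 2.4]
opening: 0.0656
time_s: 18.45
eef_pos: [0.5675, -0.0132, 0.1491]
ft_force: [1.7, 0.8, 5.4]
opening: 0.0648
t 18.45 p [ 0.5675 -0.0132  0.1491] ya -1.92 shift [-0.0006 -0.0001 -0.0002] roll -0.03 rollalt 6.253 q7 -1.24 F [1.7 0.8 5.4] op 0.0648
[-0.16774312 -0.44274888  0.16423162]
```

```bash

python3 -m handwheel '[{"x":0,"y":0,"z":0,"roll":0.04},{"x":0,"y":0,"z":0,"roll":0.08},{"x":0,"y":0,"z":0,"roll":0.08}]' |sed -n '1,2p;4,9p'
python3 -c "
from h import *
go(.5670,-.0129,.1493,-1.89);print(r.sense()['wrist_torque'])"
```

```text
time_s: 18.82
eef_pos: [0.5693, -0.0137, 0.1492]
ft_force: [6.4, -2.5, 0.9]
opening: 0.0652
t 18.82 p [ 0.5693 -0.0137  0.1492] ya -2.0 shift [-0.0024  0.0002 -0.0001] roll -0.11 rollalt 6.173 q7 -1.32 F [ 6.4 -2.5  0.9] op 0.0652
[-0.53577037 -1.53420059  0.14899207]
```

The side force is growing, which suggests it's at the stop. Release, lift, look.

```bash

python3 -m handwheel '[{"x":0,"y":0,"z":0,"roll":-0.08},{"x":0,"y":0,"z":0,"roll":-0.1},{"x":0,"y":0,"z":0,"roll":-0.1},{"x":0,"y":0,"z":0,"roll":-0.1}]' 1 |sed -n '1,2p;4,9p'
python3 -m handwheel '[{"x":0,"y":0,"z":-0.03,"roll":0},{"x":0,"y":0,"z":-0.08,"roll":0},{"x":0,"y":0,"z":-0.13,"roll":0},{"x":-0.06,"y":0.03,"z":-0.15,"roll":0},{"x":-0.12,"y":0.06,"z":-0.15,"roll":0}]' |sed -n '1,2p;4,9p'
python3 -c "
from h import *
go(.45,.25,.28)"
```

```text
time_s: 19.32
eef_pos: [0.5662, -0.0129, 0.1481]
ft_force: [0.1, -0.7, 0.0]
opening: 0.0852
time_s: 19.95
eef_pos: [0.4596, -0.027, 0.302]
ft_force: [-2.1, -0.2, 1.9]
opening: 0.0859
t 19.95 p [ 0.4596 -0.027   0.302 ] ya -1.908 shift [-0.1008 -0.2583  0.0212] roll 0 rollalt 0.0 q7 -1.85 F [-2.1 -0.2  1.9] op 0.0859
```

```bash

python3 -m handwheel '[{"x":-0.1,"y":-0.258,"z":0,"roll":0},{"x":-0.1,"y":-0.258,"z":0,"roll":0},{"x":-0.1,"y":-0.258,"z":0,"roll":0},{"x":-0.1,"y":-0.258,"z":0,"roll":0},{"x":-0.1,"y":-0.258,"z":0,"roll":0}]' |sed -n '1,2p'
python3 - <<'E'
from h import *
T=camera('top');S=camera('scene')
A=cv2.resize(S['image'][165:245,205:295,::-1],(450,400),interpolation=2);B=cv2.resize(T['image'][160:220,235:295,::-1],(350,350),interpolation=2)
B=np.vstack([B,np.zeros((50,350,3),np.uint8)]);cv2.imwrite('pics/f.png',np.hstack([A,B]))
for n,c,b in(('top',T,(.0024,.0006,0)),('scene',S,(.0015,-.0034,0))):
    P=cloud(c).reshape(-1,3)-b; d=np.hypot(P[:,0]-.5673,P[:,1]+.0125)
    m=(d<.028)&(d>.018)&(P[:,2]>.13);print(n,'flange z med',np.median(P[m&(P[:,2]<.168)][:,2]).round(4))
    m=(d<.045)&(P[:,2]>.1665)&(d>.022)&(P[:,2]<.19);q=P[m];a=q[:,:2]-[.5673,-.0125]
    print(len(q),'ear pts axis',q.mean(0).round(4)); th=np.arctan2(a[:,1],a[:,0]); t2=np.angle(np.exp(2j*th).mean())/2; print(' ear axis angle',t2,'vs wanted 1.25/-1.89; collar yaw', t2-np.pi/2)
    m=(d<.01)&(P[:,2]>.165);print(' boss z',np.median(P[m][:,2]) if m.any() else None)
E
```

```text
time_s: 20.58
eef_pos: [0.4494, 0.2549, 0.3012]
top flange z med 0.1632
39 ear pts axis [ 0.577  -0.0174  0.1708]
 ear axis angle 1.1916305381775216 vs wanted 1.25/-1.89; collar yaw -0.37916578861737493
 boss z 0.17387205959601348
scene flange z med 0.1641
53 ear pts axis [ 0.5766 -0.0137  0.1718]
 ear axis angle 1.0460065151995646 vs wanted 1.25/-1.89; collar yaw -0.524789811595332
 boss z 0.17405802719316593
```

View pics/f.png

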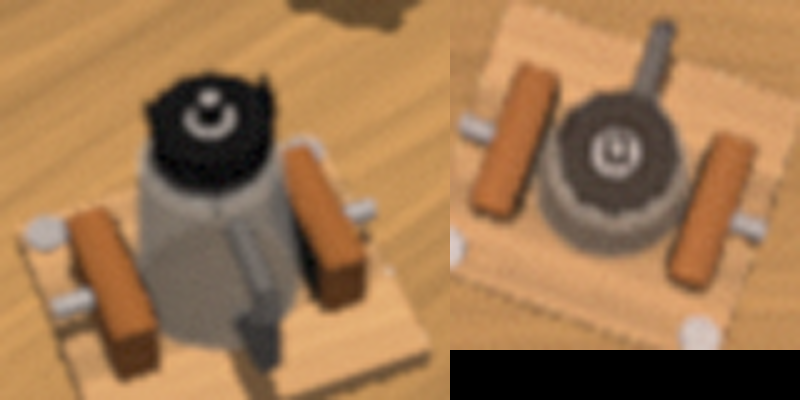

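Scene shows the collar flat on the neck with the boss through its hole (210,115), ear tips at about (150,108) and (266,82). Ear angle needs a tighter check.

```bash

python3 - <<'E'
from h import *
c=camera('scene');f=192/np.tan(np.radians(float(c['vertical_fov']))/2)
def pr(p):
    q=c['T'][:3,:3].T@(np.array(p)+[.0015,-.0034,0]-c['T'][:3,3]); return ((c['cx']+f*q[0]/-q[2]-205)*5).round(0),((c['cy']-f*q[1]/-q[2]-165)*5).round(0)
print('boss',pr((.5673,-.0125,.175)))
for yaw in(-.12,-.22,-.32,-.42,-.52):
  print(yaw,[pr((.5673+s*.031*np.cos(yaw+np.pi/2)+t*.01*np.cos(yaw),-.0125+s*.031*np.sin(yaw+np.pi/2)+t*.01*np.sin(yaw),.1747)) for s in(1,-1) for t in (-1,1)])
for n,b in(('top',(.0024,.0006,0)),('scene',(.0015,-.0034,0))):
    P=cloud(camera(n)).reshape(-1,3)-b; a=P[:,:2]-[.5673,-.0125]; d=np.hypot(*a.T)
    m=(d<.045)&(P[:,2]>.1675)&(d>.025)&(P[:,2]<.19);a=a[m]
    th=np.degrees(np.arctan2(a[:,1],a[:,0]));print(n,np.sort(th.round(0)))
    l=a[:,1]>0.01;k=a[:,1]<-.01; v=a[l].mean(0)-a[k].mean(0); print(l.sum(),k.sum(),a[l].mean(0),a[k].mean(0),'yaw',np.arctan2(v[1],v[0])-np.pi/2)
E
```

```text
boss (np.float64(202.0), np.float64(103.0))
-0.12 [(np.float64(242.0), np.float64(66.0)), (np.float64(263.0), np.float64(90.0)), (np.float64(139.0), np.float64(116.0)), (np.float64(160.0), np.float64(141.0))]
-0.22 [(np.float64(247.0), np.float64(69.0)), (np.float64(265.0), np.float64(94.0)), (np.float64(138.0), np.float64(112.0)), (np.float64(155.0), np.float64(138.0))]
-0.32 [(np.float64(251.0), np.float64(72.0)), (np.float64(266.0), np.float64(99.0)), (np.float64(138.0), np.float64(107.0)), (np.float64(151.0), np.float64(134.0))]
-0.42 [(np.float64(255.0), np.float64(76.0)), (np.float64(266.0), np.float64(104.0)), (np.float64(138.0), np.float64(102.0)), (np.float64(147.0), np.float64(130.0))]
-0.52 [(np.float64(258.0), np.float64(80.0)), (np.float64(265.0), np.float64(109.0)), (np.float64(139.0), np.float64(97.0)), (np.float64(144.0), np.float64(126.0))]
top [-130. -125. -122. -117. -111. -109. -104.  -97.  -96.  -72.  -64.  -10.
   25.   53.   56.   60.   61.   65.   71.   73.   74.   76.   79.   82.]
12 11 [0.0134194  0.02817741] [-0.00710942 -0.02731792] yaw -0.3543094383498602
scene [-133. -133. -132. -125. -123. -123. -113. -111. -109. -108.  -99.  -97.
  -97.  -96.  -96.  -93.  -67.  -47.  -46.  -31.   48.   50.   52.   52.
   56.   56.   56.   62.   67.   68.   69.   71.   78.   79.   80.   84.
   87.]
17 20 [0.01346222 0.02971855] [-0.00491094 -0.0257285 ] yaw -0.319977145429577
```

Collar yaw measures −0.35 and −0.32 against the jug's −0.32, and the flange height matches home. Handing in.

```bash
python3 -c "
from h import *
print(r.sense()['time_s'],r.sense()['ft_force']);print(r.sign_off())"
```

```text
20.825 [ 0.12038063 -0.51457802 -0.22462592]
the job is handed in; nothing more can be done
None
```

The blade unit is in the jug's mouth and the collar is screwed down over it. I handed the job in at about 21 s with the gripper open and clear of everything; no verdict was reported.

- **Blade unit:** I squeezed the boss from two directions to centre it, then lowered it in. Contact came at the expected home height (TCP at 0.164 m), and the last images show the boss top at about 0.174 m, where 0.175 m is expected.
- **Collar:** It went into the entry notches without resistance, sank 4 mm over the 75° turn and met the stop. Past the stop the side force rose to about 6 N while the fingers turned about 0.1 rad further, so I released it.
- **Last checks:** The flange measured 0.163–0.164 m high, with home at about 0.163 m. The ears gave a collar yaw of −0.35 rad from the top camera and −0.32 from the scene camera; the jug is at about −0.32 and the allowance is 0.15.
- **What disagreed:** A first, cruder ear estimate gave −0.38 and −0.52, but it included stray points. The two cameras also differed by about 4 mm in y, which I corrected using the blade unit's position in the grip.

I did not re-measure the bystanders or the look-alikes, and no move was made near enough to touch them.

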